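Tip used caps through the bin's spring flap

ROBOT

A 6-joint arm with a two-finger parallel gripper is mounted at the origin on the work surface. World frame = base frame: x ahead of the robot, y to its left, z up, the work surface at z = 0. Lengths are in m, angles in degrees, forces in N, time in s.
With the tool pointing down it reaches from about 0.35 to 0.975 m from the base axis. Payload 17.4 kg.
Tool frame: the origin (TCP) lies at the very end of the fingers, on their centre line; the grasp point (between the pads) lies robot.hold_point_z behind it (robot.hold_point_z is the distance from the TCP to the grasp point, in m); x points along the fingers, z is the direction in which the jaws open and shut, and the axes are right-handed (so a half turn about x gives the same grasp; the last joint's range is limited). The gripper opens to 85 mm and grips with 20 to 120 N. Pads are 22 mm wide; open, the fingers measure 114 mm over their backs; the gripper's body (76 mm by 85 mm) begins 54 mm behind the grasp point. The pads swing forward as they close: fully open they stand 13 mm farther back than shut.
Start: joints at [72.663, 6.646, 82.598, -0, 90.757, -2.166], TCP at [0.177, 0.651, 0.207] pointing down, gripper open.
Joint ranges: [-162.19, 162.19], [-47.58, 125.68], [4.15, 143.07], [-65.23, 245.23], [0.69, 171.88], [-170.13, 170.13]. Speed limits (degrees/s): [108.29, 108.29, 127.2, 180, 180, 180].

INTERFACE

Orientations are given as a 3x3 rotation matrix whose columns are the frame's x, y, z axes.
In Python, from workcell import robot, viewer, order gives the robot as it stands.
- The arm moves only by the tool send_rows, never from a script. Its argument "series" is a list that holds one entry, the list of rows, each a list of 5 numbers: the shift along the world's x, y, z in cm, then the turn about the world's z in rad, then the finger opening in cm, from 0 to 8.54. In form: [[[x, y, z, roll, jaw], ...]]. A call has 1 to 5 rows; each row is the pose to reach, as a shift and turn from the pose measured when the call began; what a row does not reach only later rows make up. A row lasts 1/8 s, in which the tool goes at most 62.5 mm and 10.7 degrees, less where a joint would pass 70% of its speed; a pose out of reach is approached as far as the arm can. A call with a gripper value outside its range is refused whole. The fingers move at their own pace and stop on an object; "grip_force" is the grip in N (left out, the last holds). Time passes only in rows, so rows that repeat a pose let the fingers close. It gives the time, the measured TCP pose, the force and the opening at its end, in the units of the state.
- robot.state(): the state, without advancing time (a new reading comes with each control period).
- viewer.capture(name): name is "scene" or "side" or "wrist"; returns a dict with "pixels" (480x640x3 uint8, red, green, blue), "mtx" (3x3 intrinsics, pixels), "D" ([k1, k2, p1, p2, k3] as OpenCV has them; the pictures are not rectified), "extrinsics" (4x4, takes a point from world to camera coordinates). Camera axes: x right, y up, looking along -z (the intrinsics and any distortion apply to the point x, -y, -z); pixel columns grow to the right and rows downward; lengths in m; the calibration is good to about 2 mm. A picture is of the moment at which its call begins. There is no depth.
- order.hand_in(): hands the job in, once; it reports no verdict.
Trained networks look in the newest picture that a camera, given by its name, has taken for a name from the list of things; names that differ only in an ending like _2 or _b are one class to them, and where a whole thing is asked for, a point or a joint stands for the part that bears it (a point fixed in the world has none). Each returns a list of dicts, best first, with "p" (0 to 1); they miss things now and then, are a little off and sometimes report something else, mostly with a low value. They report only what shows in the picture. A call takes as long as a camera call.
- viewer.search_frame(query, camera): "location" ([column, row] as shares, 0 to 1, of the picture: columns of its width, rows of its height, amid what is visible of it).
- viewer.masks_of(query, camera): "mask" (480x640 bool, what is visible of it) and "location" ([column, row] as shares, 0 to 1, of the picture: columns of its width, rows of its height, amid what is visible of it).
The state is a dict: "clock": time; "q": joint angles; "dq": joint speeds; "joint_torque": joint torques, N m; "ee_pos": TCP position; "tool_rot": TCP orientation; "contact_force": force on the tool from outside, world axes, zero at the start; "ft_torque": the same for the moment, N m; "gripper_width": opening from 0.0 (shut) to 1.0 (fully open).
Only numpy, scipy, OpenCV 4.12 (cv2) and the standard library are available. Lean on these libraries where they do the work, as an engineer would, in place of code of your own. Each camera call takes 0.05 s, during which the arm holds its last target.

TASK

Pick up the steel tray by its upright handle and empty its two used caps into the waste bin that has the spring flap on top: push the flap down with the tray's open lip, not with the gripper, and hold it well open while tipping until both caps have dropped inside. Then draw the tray out so that the flap springs shut, and set the tray down upright on the worktop, without dropping it.

Things in the scene. Friction and masses are not known exactly. Their poses are not given: they have to be found in the camera images.
- tray: Steel scoop tray, 72 mm wide, with an upright black handle. Origin: underside, mid-width; z up, -x to its wall-less pouring lip (straight floor edge, x -75). Floor 3 thick, x -75 to 50; walls 26 high from x -55 back. Handle: block centred x 62, 22 thick in x, 36 in y, top z 85; grip across the 22 at z 66. 160 g. Lip roughly towards the robot. Caps slide from 20 degrees of tipping, freely from 35.
- cap_a: Used white plastic cap, collar 24 mm dia x 5 with a stub 18 dia x 13 on top, 12 g. Origin: centre of the collar's underside, z along its axis. Stands loose on the tray floor, towards the lip.
- cap_b: Second cap, same as cap_a, nearer the tray's handle.
- bin: White box with a steel flap in its top, 130 x 130 mm, 125 high, fixed. Origin: underside centre; z up, -x front, roughly to the robot. Opening 120 x 120. Flap 112 x 114, top z 123, hinged at the rear (x 60, steel knuckles); free front edge x -52 swings down in. Tip the tray lip towards -x, so both form one slope: 45 degrees, lip at x -12, 55 below the top clears the rear rim. Not the flapless tub.
- flap (a joint): Flap angle, rad: 0 shut (level), grows as its front edge is pushed down into the bin, to 1.25. A spring shuts it: about 1 N at the front edge starts it, 2 N at 0.8 rad; the caps' weight alone does not open it. Caps drop through the gap at the front wall from about 0.6 rad.

How it is judged (in metres and radians):
On the way:
1. both caps are inside the bin while the tray still holds the flap open (over 0.4 rad) (x of cap_a in the frame of bin between -0.062 and 0.062 m and y of cap_a in the frame of bin between -0.062 and 0.062 m and z of cap_a in the frame of bin between 0 and 0.07 m and x of cap_b in the frame of bin between -0.062 and 0.062 m and y of cap_b in the frame of bin between -0.062 and 0.062 m and z of cap_b in the frame of bin between 0 and 0.07 m and value of joint flap above 0.4 rad and contact force between tray and bin above 0.1 N), for 0.1 s.
At the end, for the whole second after the job is handed in: Both caps lie at rest inside the bin, less than 70 mm above its underside; the flap is shut (under 0.12 rad); the tray stands at rest on the worktop, upright within 8 degrees and within 12 mm of the surface (x of cap_a in the frame of bin between -0.062 and 0.062 m and y of cap_a in the frame of bin between -0.062 and 0.062 m and z of cap_a in the frame of bin between 0 and 0.07 m and x of cap_b in the frame of bin between -0.062 and 0.062 m and y of cap_b in the frame of bin between -0.062 and 0.062 m and z of cap_b in the frame of bin between 0 and 0.07 m and value of joint flap below 0.12 rad and angle between tray's own z axis and vertical below 0.15 rad and height (world z) of tray between -0.006 and 0.012 m and linear speed of tray below 0.03 m/s and linear speed of each of cap_a, cap_b below 0.05 m/s); the robot touches nothing.
It fails at once if the gripper or arm pushes on the bin or its flap (over 2 N) (contact force between any of the fingers, the arm and bin above 2 N).
It fails at once if the tray is let go more than 50 mm above the worktop (height (world z) of tray above 0.05 m and contact force between the fingers and tray below 0.05 N).
It also fails if it takes over 64 s, if anything falls off the work surface, if the arm or the gripper's body presses on something with over 40 N, if the wrist force passes 120 N, or if a joint passes its speed limit or range.

## Working session

There is one attempt and no reset: what is moved stays moved. The work goes in short steps, Python scripts to look and compute and a tool call to move; the robot and the scene stay as the last step left them, time stands still between calls to the robot, and variables do not carry over. Pictures are saved under pics/ and viewed, and the job is handed in when it is done.

Besides the shell and the picture viewer there is one more tool, called after "Request:" as name(argument=value, ...), one argument or row to a line, values as JSON. send_rows: Moves the arm, as the interface text tells. Its arguments: {"type":"object","properties":{"series":{"type":"array"},"grip_force":{"type":"number"}},"required":["series"]}

```bash
ls -la; mkdir -p pics; cat > h.py <<'E'
import numpy as np, cv2, json
from workcell import robot, viewer, order
def shot(cam,fn):
    c=viewer.capture(cam); cv2.imwrite('pics/'+fn,c['pixels'][:,:,::-1]); return c
E
python3 - <<'E'
from h import *
print(robot.state()); print([a for a in dir(robot) if a[0]!='_'],robot.hold_point_z,[a for a in dir(viewer) if a[0]!='_'])
for n in ['scene','side','wrist']:
    c=shot(n,n+'0.png'); print(n,c['mtx'].tolist(),c['D'],np.round(c['extrinsics'],4).tolist())
    for q in ['tray','cap_a','bin','flap']:
        r=viewer.search_frame(q,n); print(q,[(np.round(np.array(d['location'])*[640,480]),round(d['p'],2)) for d in r])
E
```

```text
total 12
drwxr-xr-x  3 agent agent 4096 Dec  5 22:09 .
drwxr-xr-x 23 root  root  4096 Dec  5 22:09 ..
drwxr-xr-x  2 agent agent 4096 Dec  5 22:09 pics
{'clock': 0.0, 'q': array([ 7.26614075e+01,  6.67540195e+00,  8.26353016e+01, -3.13149571e-03,
        9.07572161e+01, -2.16569339e+00]), 'dq': array([-0.03585271, -0.08856279,  0.04515088,  0.12449764, -0.10681211,
       -0.00551714]), 'joint_torque': array([ 6.88262255e-03, -7.31970906e+01, -6.32499647e+01,  3.36218818e-04,
        6.36306766e-03, -1.00134523e-05]), 'ee_pos': array([0.1766285 , 0.65125414, 0.20635198]), 'tool_rot': array([[-3.01109904e-04, -9.65140223e-01,  2.61733183e-01],
       [-1.14784277e-03,  2.61733356e-01,  9.65139541e-01],
       [-9.99999296e-01, -9.81546761e-06, -1.18663973e-03]]), 'contact_force': array([-0.44096646, -0.89771388, -0.12864274]), 'ft_torque': array([0.01806694, 0.02911457, 0.01327158]), 'gripper_width': 1.0040500382668236}
['MotionError', 'hold_point_z', 'state'] 0.0187 ['capture', 'masks_of', 'search_frame']
scene [[487.73628066253343, 0.0, 311.2331531723979], [0.0, 487.73628066253343, 2
[... 542 characters left out ...]
       0.          0.        ] [[0.9827, -0.1854, 0.0019, -0.5163], [0.1329, 0.7115, 0.69, -0.1478], [-0.1293, -0.6778, 0.7238, -0.7315], [0.0, 0.0, 0.0, 1.0]]
tray [(array([295., 288.]), 0.68)]
cap_a [(array([277., 282.]), 0.68), (array([309., 282.]), 0.48)]
bin [(array([338., 419.]), 0.66), (array([337., 409.]), 0.27)]
flap [(array([339., 409.]), 0.88)]
wrist [[332.70223821847793, 0.0, 320.17835337283225], [0.0, 332.70223821847793, 239.45832619127432], [0.0, 0.0, 1.0]] [-0.03645514  0.          0.          0.          0.        ] [[0.2618, 0.9651, -0.0006, -0.6755], [-0.9302, 0.2522, -0.2668, 0.0345], [-0.2574, 0.0704, 0.9637, -0.3781], [0.0, 0.0, 0.0, 1.0]]
tray []
cap_a []
bin []
flap []
```

View pics/scene0.png

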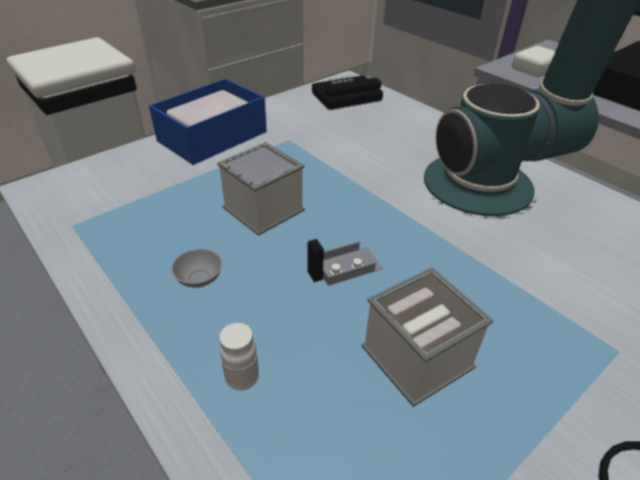

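View pics/side0.png

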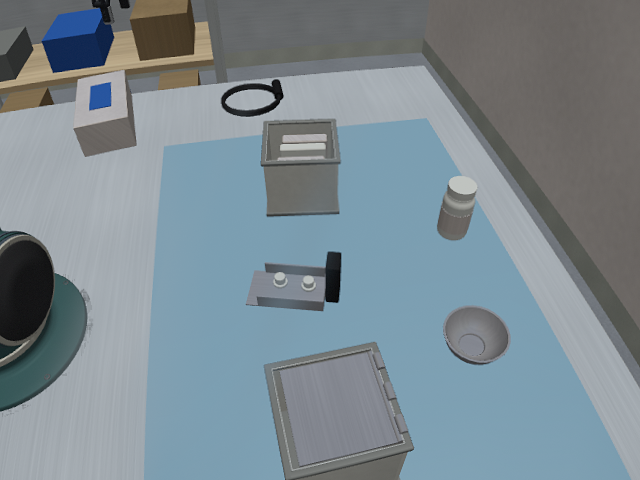

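View pics/wrist0.png

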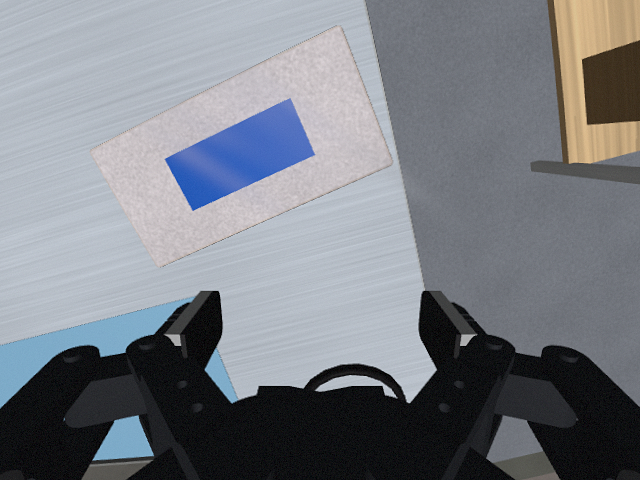

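```bash
python3 - <<'E'
from h import *
s=cv2.imread('pics/side0.png'); c=cv2.imread('pics/scene0.png')
cv2.imwrite('pics/z1.png',cv2.resize(s[235:325,235:355],None,fx=6,fy=6,interpolation=cv2.INTER_CUBIC))
cv2.imwrite('pics/z2.png',cv2.resize(s[330:480,250:425],None,fx=4,fy=4,interpolation=cv2.INTER_CUBIC))
cv2.imwrite('pics/z3.png',cv2.resize(c[225:295,295:395],None,fx=8,fy=8,interpolation=cv2.INTER_CUBIC))
cv2.imwrite('pics/z4.png',cv2.resize(c[135:240,205:320],None,fx=5,fy=5,interpolation=cv2.INTER_CUBIC))
E
```

Request:
send_rows(
  series=[
    [[0,0,0,0.1,8.5]],
  ],
)

```text
clock: 0.88
ee_pos: [0.1767, 0.6515, 0.2071]
tool_rot: [[0.0, -0.987, 0.162], [0.0, 0.162, 0.987], [-1.0, -0.0, 0.0]]
contact_force: [-0.3, 0.1, 0.0]
gripper_width: 0.996
```

View pics/z1.png

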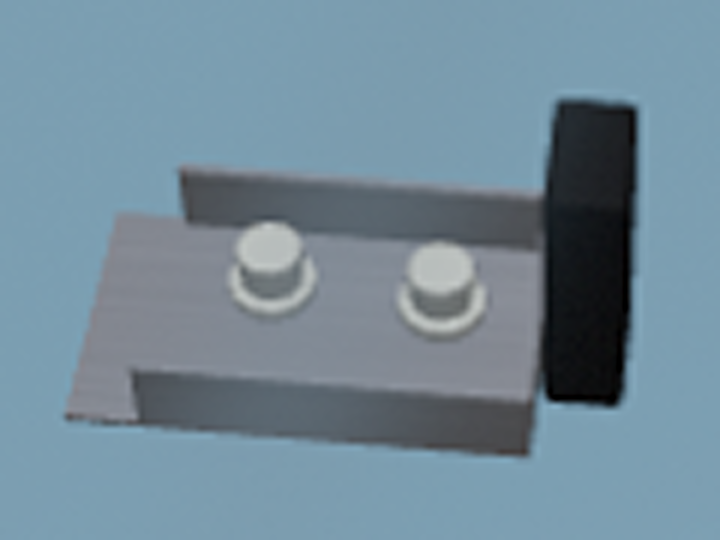

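View pics/z2.png

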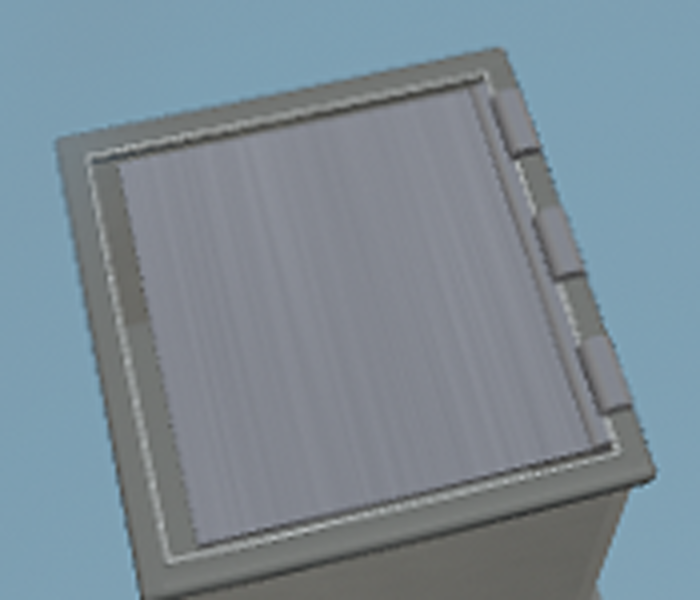

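View pics/z3.png

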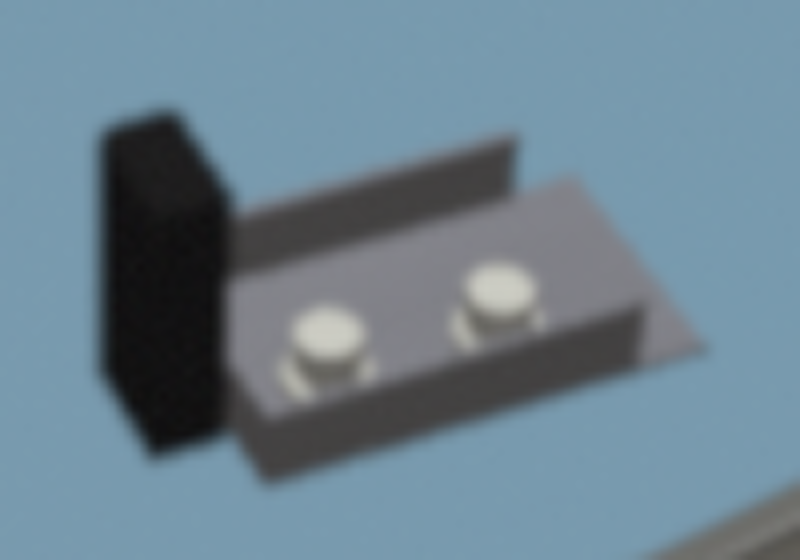

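View pics/z4.png

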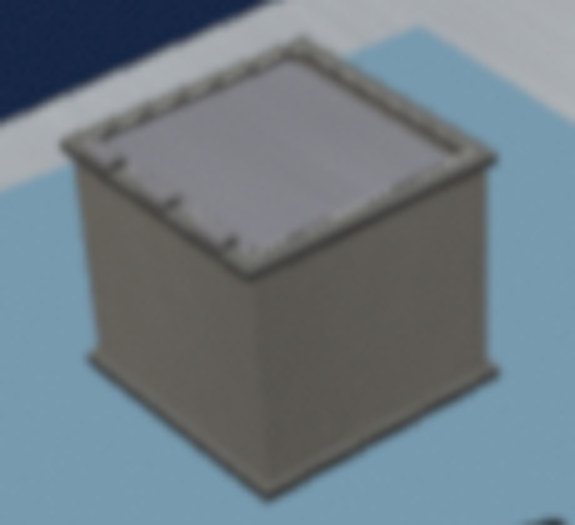

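```bash
cat >> h.py <<'E'
def proj(c,P):
    P=np.atleast_2d(P); E=c['extrinsics']; q=P@E[:3,:3].T+E[:3,3]; q=q*[1,-1,-1]
    return cv2.projectPoints(q.reshape(-1,1,3),np.zeros(3),np.zeros(3),np.array(c['mtx']),np.array(c['D']))[0].reshape(-1,2)
def ray(c,uv):
    n=cv2.undistortPoints(np.array([[uv]],float),np.array(c['mtx']),np.array(c['D'])).ravel()
    E=c['extrinsics'];d=E[:3,:3].T@np.array([n[0],-n[1],-1.]);o=-E[:3,:3].T@E[:3,3];return o,d
def atz(c,uv,z):
    o,d=ray(c,uv);return o+d*(z-o[2])/d[2]
def pose(p,L):
    ca,sa=np.cos(p[2]),np.sin(p[2]);L=np.atleast_2d(L);return np.c_[p[0]+ca*L[:,0]-sa*L[:,1],p[1]+sa*L[:,0]+ca*L[:,1],L[:,2]]
E
python3 - <<'E'
from h import *
from scipy.optimize import least_squares
S=viewer.capture('side');C=viewer.capture('scene')
def fit(items,x0):
    def f(p):
        r=[]
        for cam,L,uv in items: r+=list((proj(cam,pose(p,np.array(L)/1e3))[0]-uv))
        return r
    s=least_squares(f,x0,loss='soft_l1');print(np.round(s.x,4),np.degrees(s.x[2]));print(np.round(np.reshape(f(s.x),(-1,2)),1).tolist());return s.x
z=125
fit([(S,(-65,65,z),(264.5,365)),(S,(65,65,z),(375.75,342)),(S,(65,-65,z),(413.75,449.5)),
(C,(65,-65,z),(217.4,164.6)),(C,(-65,65,z),(304,166.6)),(C,(65,65,z),(254.6,190.6)),(C,(-65,-65,z),(265,143))],[.6,-.2,0])
fit([(S,(-75,36,3),(254.7,270.5)),(S,(-75,-36,3),(245.8,304.7)),(S,(50,-36,0),(323.3,310.8)),(S,(-55,-36,26),(257.5,297)),(S,(51,18,85),(328,251.7)),(S,(73,18,85),(341.2,252.2)),(S,(51,-18,85),(326.7,267.8)),(S,(73,-18,85),(339.7,269.7)),(S,(-55,36,26),(265,262.8)),
(C,(73,-18,85),(307.5,241.3)),(C,(51,-18,85),(316.9,238.5)),(C,(51,18,85),(324,249.4)),(C,(-75,36,3),(383.4,268.8)),(C,(-75,-36,3),(366.9,246.9)),(C,(-55,-36,26),(359.75,241.9)),(C,(50,36,0),(328.5,285.6)),(C,(-55,36,26),(375.4,263.1))],[.5,0.,0])
E
```

```text
[ 0.4887 -0.252   0.0519] 2.9762186732778733
[[3.6, -0.2], [-1.1, 0.5], [-2.6, -5.1], [0.1, -1.3], [-2.9, -0.8], [-1.0, -2.0], [-0.9, 0.4]]
[ 0.4757  0.0107 -0.2821] -16.163003579567423
[[-0.7, -0.9], [-0.5, -1.0], [-0.1, 0.4], [-1.4, -1.1], [-0.8, -2.0], [0.4, -1.4], [-1.8, -0.3], [0.1, -1.1], [-0.6, -1.3], [-2.2, -0.9], [-1.1, -1.0], [-0.5, -0.4], [-1.3, -0.5], [-1.4, -0.1], [-1.8, -0.8], [-1.9, 0.9], [-0.9, -0.4]]
```

```bash
python3 - <<'E'
from h import *
from scipy.optimize import least_squares
S=viewer.capture('side');C=viewer.capture('scene')
def fit(items,x0):
    def f(p):
        r=[]
        for cam,L,uv in items: r+=list((proj(cam,pose(p,np.array(L)/1e3))[0]-uv))
        return r
    s=least_squares(f,x0,loss='soft_l1');print(np.round(s.x,4),np.degrees(s.x[2]));print(np.round(np.reshape(f(s.x),(-1,2)),1).tolist());return s.x
z=125
it=[(S,(-60,60,z),(272.5,368.75)),(S,(60,60,z),(371.75,348.75)),(S,(60,-60,z),(404.5,443.75)),(S,(-60,-60,z),(292,470.5)),(S,(-52,57,123),(280,371.2)),(S,(-52,-57,123),(300,466.2))]
p=fit(it,[.48,-.25,0])
Citems=[(C,(65,-65,z),(217.4,164.6)),(C,(-65,65,z),(304,166.6)),(C,(65,65,z),(254.6,190.6)),(C,(-65,-65,z),(265,143)),(C,(65,65,0),(258.6,234)),(C,(-65,65,0),(304.5,209.6)),(C,(65,-65,0),(223,207))]
fit(Citems,[.48,-.25,0])
p=fit(it+Citems,[.48,-.25,0])
im=cv2.imread('pics/side0.png')
for s in (60,65):
  q=proj(S,pose(p,np.array([[-s,-s,z],[s,-s,z],[s,s,z],[-s,s,z]])/1e3));cv2.polylines(im,[(q*16).astype(np.int32)],True,(0,0,255),1,cv2.LINE_AA,4)
pt=[.4757,.0107,-.2821]
for L in ([[-75,-36,0],[50,-36,0],[50,36,0],[-75,36,0]],[[51,-18,85],[73,-18,85],[73,18,85],[51,18,85]]):
  q=proj(S,pose(pt,np.array(L)/1e3));cv2.polylines(im,[(q*16).astype(np.int32)],True,(0,255,0),1,cv2.LINE_AA,4)
cv2.imwrite('pics/ov.png',cv2.resize(im[230:480,230:430],None,fx=3,fy=2.4))
E
```

```text
[ 0.4876 -0.2541  0.0467] 2.6733226004019697
[[0.1, 0.4], [0.1, -0.0], [0.1, -0.1], [0.3, -0.1], [-0.1, -0.3], [-0.5, 0.3]]
[ 0.4867 -0.251   0.0565] 3.235727597943537
[[1.1, -1.4], [-1.9, -1.0], [0.3, -2.2], [-0.1, 0.3], [0.1, 1.1], [-2.2, 1.5], [1.6, 1.7]]
[ 0.4874 -0.2538  0.0495] 2.836687557071786
[[-0.3, 0.3], [-0.3, -0.3], [-0.1, -0.6], [0.2, -0.2], [-0.4, -0.4], [-0.6, 0.1], [0.2, -1.9], [-3.0, -1.3], [-1.1, -2.7], [-0.8, -0.1], [-1.2, 0.5], [-3.2, 1.2], [0.8, 1.1]]
```

View pics/ov.png

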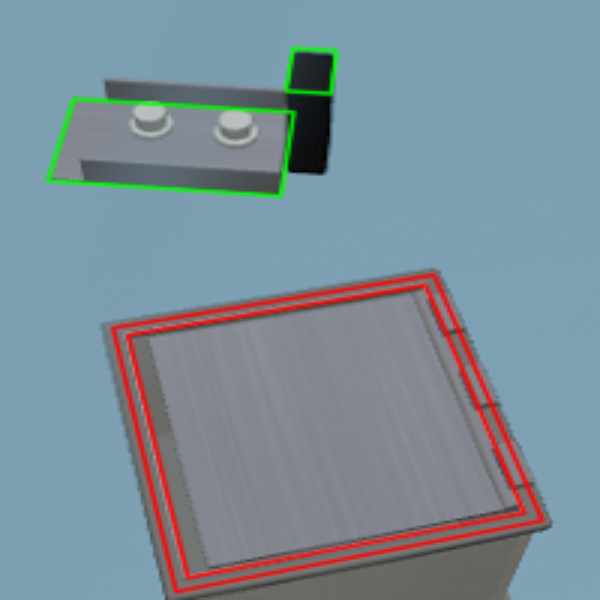

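Request:
send_rows(
  series=[
    [[35.8,-65.8,0,-0.12,8.5],[35.8,-65.8,0,-0.12,8.5],[35.8,-65.8,0,-0.12,8.5],[35.8,-65.8,0,-0.12,8.5],[35.8,-65.8,0,-0.12,8.5]],
  ],
  grip_force=40,
)

```text
clock: 1.7
ee_pos: [0.3265, 0.3752, 0.2073]
tool_rot: [[0.001, -0.959, 0.285], [0.0, 0.285, 0.959], [-1.0, -0.0, 0.001]]
contact_force: [0.6, 0.9, 0.5]
gripper_width: 0.995
```

Request:
send_rows(
  series=[
    [[20.9,-38.2,-3,0,8.5],[20.9,-38.2,-3,0,8.5],[20.9,-38.2,-3,0,8.5],[20.9,-38.2,-3,0,8.5],[20.9,-38.2,-3,0,8.5]],
  ],
)

```text
clock: 2.33
ee_pos: [0.476, 0.1013, 0.1861]
tool_rot: [[0.002, -0.958, 0.287], [0.001, 0.287, 0.958], [-1.0, -0.001, 0.001]]
contact_force: [0.5, 1.6, 1.0]
gripper_width: 0.996
```

Request:
send_rows(
  series=[
    [[6.5,-12,0,0,7],[6.5,-12,0,0,7],[6.5,-12,0,0,7],[6.5,-12,0,0,7]],
  ],
)

```text
clock: 2.82
ee_pos: [0.541, -0.019, 0.1859]
tool_rot: [[0.001, -0.957, 0.29], [0.001, 0.29, 0.957], [-1.0, -0.001, 0.001]]
contact_force: [-0.5, -0.4, -0.3]
gripper_width: 0.818
```

```bash
python3 - <<'E'
from h import *
for n in ['wrist','side']:
    c=shot(n,n+'1.png')
    cv2.imwrite
E
```

```text
(no output)
```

View pics/wrist1.png

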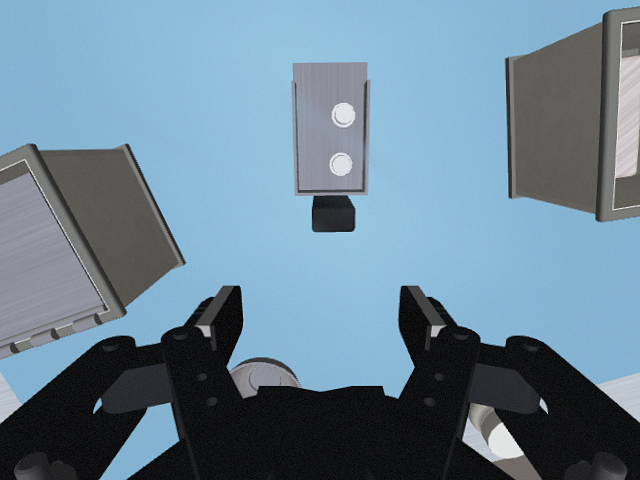

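View pics/side1.png

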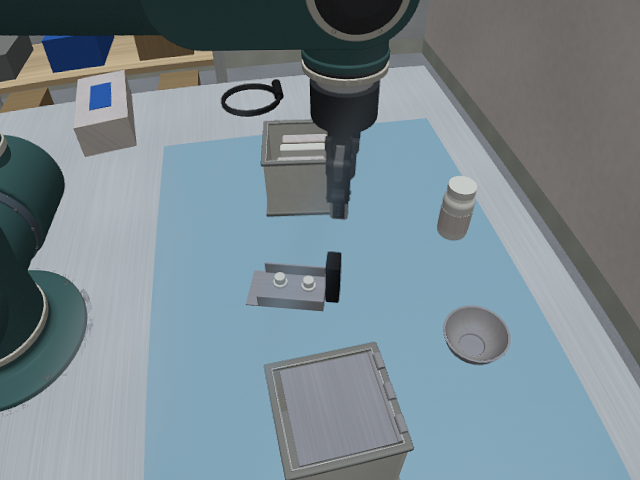

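```bash
python3 - <<'E'
from h import *
c=viewer.capture('wrist');im=c['pixels'][:,:,::-1].copy()
pt=[.4757,.0107,-.2821]
for L in ([[-75,-36,0],[50,-36,0],[50,36,0],[-75,36,0]],[[51,-18,85],[73,-18,85],[73,18,85],[51,18,85]]):
  q=proj(c,pose(pt,np.array(L)/1e3));print(np.round(q).tolist());cv2.polylines(im,[(q*16).astype(np.int32)],True,(0,255,0),1,cv2.LINE_AA,4)
cv2.imwrite('pics/ov2.png',cv2.resize(im[40:250,240:430],None,fx=2.8,fy=2.8))
print(robot.state()['ee_pos'],pose(pt,[[.062,0,.066]]))
E
```

```text
[[290.0, 65.0], [294.0, 194.0], [362.0, 193.0], [365.0, 64.0]]
[[308.0, 209.0], [309.0, 235.0], [352.0, 235.0], [352.0, 209.0]]
[ 0.54067056 -0.01746677  0.1863353 ] [[ 0.53524932 -0.00655914  0.066     ]]
```

View pics/ov2.png

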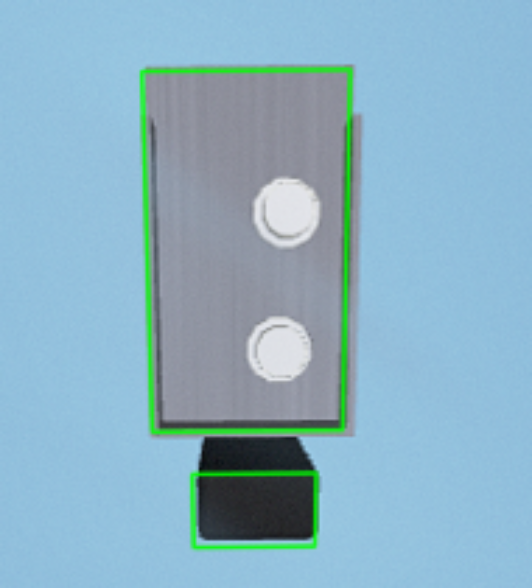

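Request:
send_rows(
  series=[
    [[-0.6,1.2,-7,0,7],[-0.6,1.2,-14.1,0,7],[-0.6,1.2,-14.1,0,7],[-0.6,1.2,-14.1,0,7],[-0.6,1.2,-14.1,0,7]],
  ],
)

```text
clock: 3.6
ee_pos: [0.5361, -0.0054, 0.0481]
tool_rot: [[0.005, -0.958, 0.286], [0.001, 0.286, 0.958], [-1.0, -0.005, 0.002]]
contact_force: [-0.3, 0.4, 0.0]
gripper_width: 0.819
```

Request:
send_rows(
  series=[
    [[0,0,0,0,3],[0,0,0,0,3],[0,0,0,0,3],[0,0,0,0,3],[0,0,0,0,3]],
  ],
  grip_force=50,
)

```text
clock: 4.22
ee_pos: [0.537, -0.0057, 0.0497]
tool_rot: [[0.008, -0.958, 0.286], [0.0, 0.286, 0.958], [-1.0, -0.007, 0.002]]
contact_force: [-0.6, -2.1, 8.6]
gripper_width: 0.406
```

Request:
send_rows(
  series=[
    [[0,0,0.3,0,3],[0,0,1,0,3],[0,0,2,0,3],[0,0,3,0,3]],
  ],
  grip_force=60,
)

```text
clock: 4.72
ee_pos: [0.5371, -0.0057, 0.0806]
tool_rot: [[0.008, -0.958, 0.286], [0.0, 0.286, 0.958], [-1.0, -0.008, 0.003]]
contact_force: [-0.3, 0.0, -2.4]
gripper_width: 0.401
```

```bash
python3 - <<'E'
from h import *
c=shot('wrist','w2.png');s=shot('side','s2.png');st=robot.state();print(st['clock'],st['ee_pos'],st['contact_force'],st['gripper_width'])
a=c['pixels'][0:300,160:480,::-1];b=cv2.resize(s['pixels'][200:340,220:400,::-1],None,fx=2.5,fy=2.5)
cv2.imwrite('pics/m2.png',np.hstack([cv2.resize(a,(350,350)),b[:350]]))
E
```

```text
4.825 [ 0.53766944 -0.00568872  0.08131289] [ 0.14448137 -0.02373771 -1.60671674] 0.3993096030515729
```

View pics/m2.png

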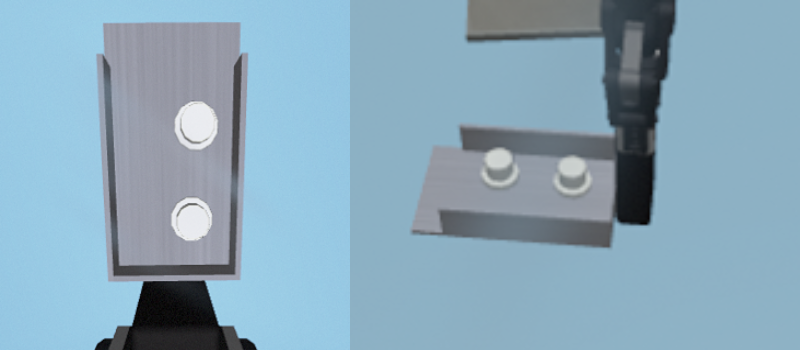

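Request:
send_rows(
  series=[
    [[1.5,0,1,0.07,3],[5,0,2,0.17,3],[9,0,3,0.27,3],[13,-1,4,0.34,3],[16,-3,4,0.34,3]],
  ],
)

```text
clock: 5.45
ee_pos: [0.6994, -0.0355, 0.1218]
tool_rot: [[0.01, -0.999, -0.052], [0.004, -0.052, 0.999], [-1.0, -0.01, 0.003]]
contact_force: [0.8, 0.3, -1.3]
gripper_width: 0.4
```

```bash
python3 - <<'E'
from h import *
c=shot('wrist','w3.png');s=shot('scene','s3.png');st=robot.state();print(st['clock'],st['ee_pos'],st['contact_force'],st['gripper_width'])
a=c['pixels'][0:300,160:480,::-1];b=cv2.resize(s['pixels'][130:330,150:350,::-1],None,fx=1.75,fy=1.75)
cv2.imwrite('pics/m3.png',np.hstack([cv2.resize(a,(350,350)),b[:350]]))
w=cv2.imread('pics/side0.png')
S=viewer.capture('side')
print('bowl',atz(S,(476,360),0),atz(S,(476,325),.045))
# lip row vs theta
R=st['tool_rot'];tcp=st['ee_pos'];ys=R[:,1]*np.array([1,1,0]);ys/=np.linalg.norm(ys)  # lip direction
yy=np.cross([0,0,1],-ys)
P=tcp+[0,0,.0187]
for th in (-5,0,5,10,15,20,30,45):
    t=np.radians(th)
    def loc(x,z,y):
        dx,dz=x-.062,z-.0687
        X=dx*np.cos(t)-dz*np.sin(t); Z=dz*np.cos(t)+dx*np.sin(t)
        return P-ys*X+yy*y+[0,0,Z]
    print(th,np.round(proj(c,np.array([loc(-.075,.003,-.036),loc(-.075,.003,.036),loc(-.055,.026,-.036),loc(.05,.026,-.036)])),0).tolist())
E
```

```text
5.55 [ 0.69946979 -0.03723544  0.12033305] [-0.1504653  -0.26518947 -2.40738473] 0.40019126570378255
bowl [ 0.71949305 -0.16826627  0.        ] [ 0.72114668 -0.13618659  0.045     ]
-5 [[249.0, 3.0], [384.0, 3.0], [242.0, 36.0], [255.0, 237.0]]
0 [[254.0, 22.0], [380.0, 22.0], [247.0, 49.0], [256.0, 243.0]]
5 [[258.0, 40.0], [376.0, 40.0], [251.0, 62.0], [257.0, 248.0]]
10 [[261.0, 57.0], [373.0, 57.0], [255.0, 75.0], [257.0, 254.0]]
15 [[264.0, 74.0], [370.0, 74.0], [258.0, 89.0], [258.0, 260.0]]
20 [[267.0, 90.0], [367.0, 91.0], [261.0, 102.0], [258.0, 266.0]]
30 [[271.0, 122.0], [363.0, 122.0], [265.0, 128.0], [258.0, 278.0]]
45 [[275.0, 166.0], [359.0, 167.0], [270.0, 166.0], [258.0, 297.0]]
```

View pics/m3.png

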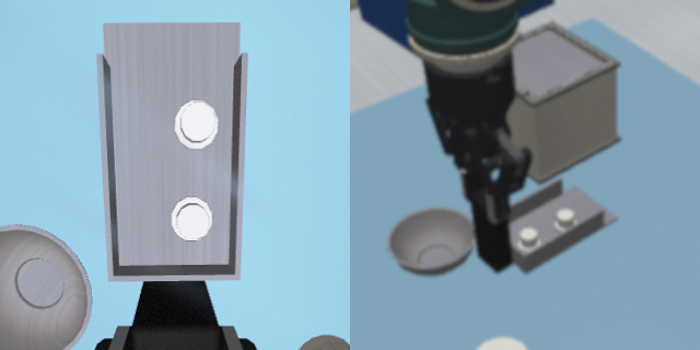

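View pics/w3.png

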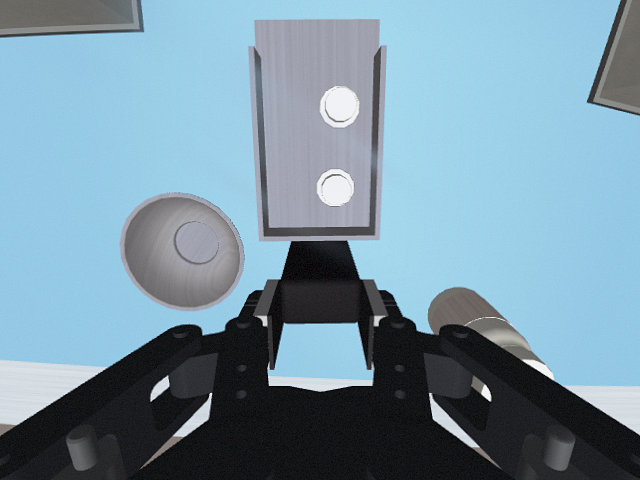

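Request:
send_rows(
  series=[
    [[0.5,-2,0.3,0,3],[0.8,-6,0.5,0,3],[1,-11,0.5,0,3],[1.3,-16,0.5,0,3],[1.3,-19,0.5,0,3]],
  ],
)

```text
clock: 6.22
ee_pos: [0.7105, -0.2292, 0.1254]
tool_rot: [[0.008, -0.999, -0.047], [0.003, -0.047, 0.999], [-1.0, -0.008, 0.003]]
contact_force: [0.3, 0.4, -1.4]
gripper_width: 0.396
```

```bash
python3 - <<'E'
from h import *
c=shot('wrist','w4.png');st=robot.state();print(st['clock'],st['ee_pos'],st['contact_force'],st['gripper_width'])
E
```

```text
6.275 [ 0.7101853  -0.23197312  0.1252462 ] [-0.89205462 -3.55695099 -1.71101877] 0.39627510709699576
```

View pics/w4.png

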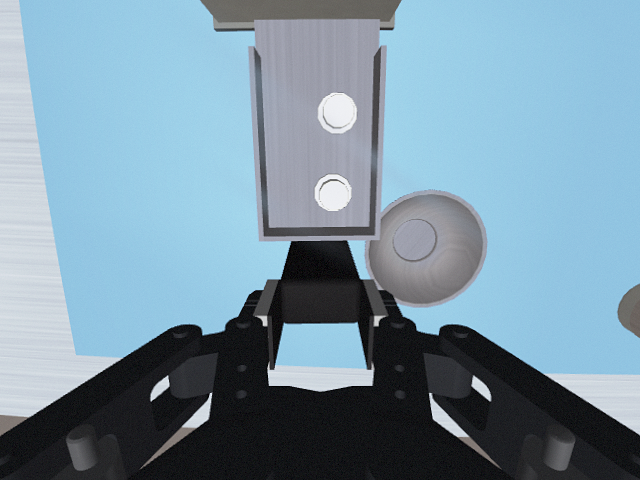

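Request:
send_rows(
  series=[
    [[-0.3,-0.5,0,0,3],[-1,-1,0,0,3],[-1.7,-1,0,0,3],[-2.2,-1,0,0,3],[-2.6,-1,0,0,3]],
  ],
  grip_force=45,
)

```text
clock: 6.9
ee_pos: [0.6878, -0.2416, 0.1291]
tool_rot: [[0.019, -0.999, -0.047], [-0.0, -0.047, 0.999], [-1.0, -0.019, -0.001]]
contact_force: [33.1, 0.3, 15.6]
gripper_width: 0.399
```

Request:
send_rows(
  series=[
    [[-0.3,0,0,0,3],[-0.6,0,0,0,3]],
  ],
)

```text
clock: 7.15
ee_pos: [0.6856, -0.2412, 0.1332]
tool_rot: [[0.031, -0.998, -0.048], [-0.003, -0.048, 0.999], [-1.0, -0.031, -0.004]]
contact_force: [31.3, -1.7, 15.0]
gripper_width: 0.401
```

```bash
python3 - <<'E'
from h import *
c=shot('wrist','w5.png');st=robot.state();print(st['clock'],st['ee_pos'],st['contact_force'],st['ft_torque'],st['gripper_width'])
E
```

```text
7.2 [ 0.6854221  -0.2412484   0.13343908] [23.56728497 -0.86305141  9.95087305] [-0.06815354 -4.49085153  0.02275508] 0.4026686058842988
```

View pics/w5.png

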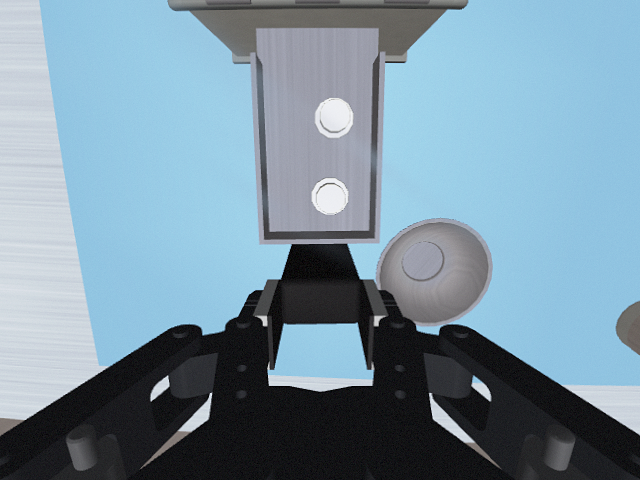

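Request:
send_rows(
  series=[
    [[0,0,0,0,3],[-0.4,0,0,0,3],[-0.8,0,0,0,3],[-1.2,0,0,0,3]],
  ],
  grip_force=20,
)

```text
clock: 7.7
ee_pos: [0.6793, -0.2406, 0.1401]
tool_rot: [[0.049, -0.998, -0.05], [-0.006, -0.05, 0.999], [-0.999, -0.049, -0.008]]
contact_force: [43.4, 3.3, 27.5]
gripper_width: 0.402
```

```bash
python3 - <<'E'
from h import *
c=shot('wrist','w6.png');st=robot.state();print(st['clock'],st['ee_pos'],st['contact_force'],st['ft_torque'],st['gripper_width'],st['tool_rot'][:,0])
E
```

```text
7.75 [ 0.67890278 -0.24057095  0.1401658 ] [33.85599036  1.88808727 20.75471797] [ 0.53610466 -6.21836238 -0.11813742] 0.40304999637081396 [ 0.0491353  -0.00549774 -0.998777  ]
```

View pics/w6.png

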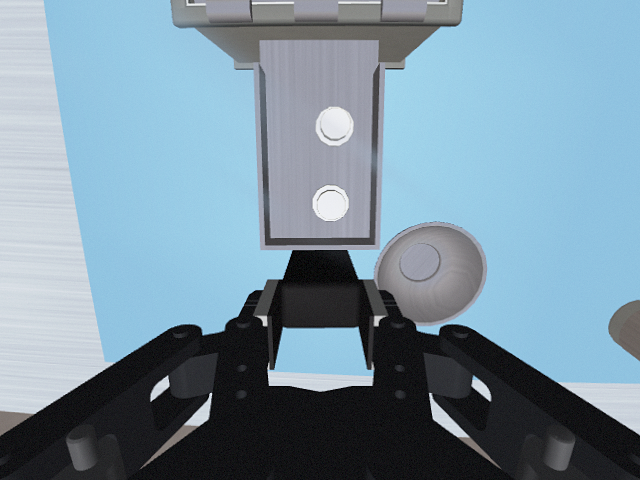

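Request:
send_rows(
  series=[
    [[0,0,0.7,0,3],[-0.2,0,1.2,0,3],[-0.5,0,1.7,0,3],[-0.5,0,1.7,0,3]],
  ],
  grip_force=20,
)

```text
clock: 8.25
ee_pos: [0.6739, -0.2405, 0.1574]
tool_rot: [[0.05, -0.998, -0.05], [-0.006, -0.05, 0.999], [-0.999, -0.049, -0.008]]
contact_force: [5.9, -0.2, -1.4]
gripper_width: 0.4
```

```bash
python3 - <<'E'
from h import *
c=shot('wrist','w7.png');st=robot.state();print(st['clock'],st['ee_pos'],st['contact_force'],st['ft_torque'],st['gripper_width'],st['tool_rot'][:,0])
E
```

```text
8.3 [ 0.67402965 -0.24048508  0.1572429 ] [ 5.91417382 -0.55578127 -0.14854025] [-0.11685901 -1.48748883  0.17298491] 0.3977235372585928 [ 0.04990974 -0.00559513 -0.99873806]
```

View pics/w7.png

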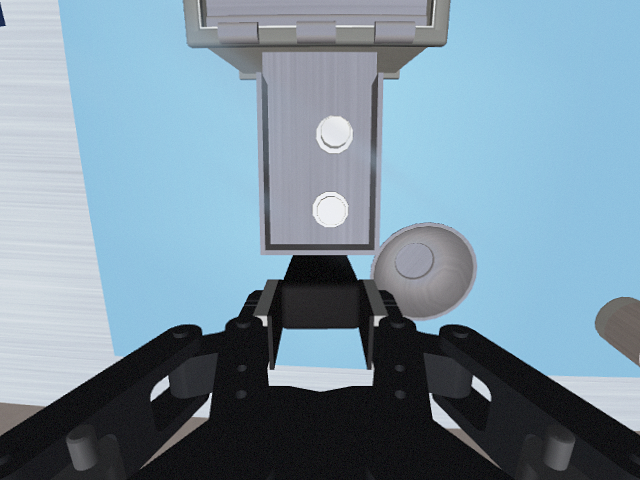

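Request:
send_rows(
  series=[
    [[0.5,0,0.3,0,3],[1,0,1.5,0,3],[1,0,3.5,0,3],[1,-0.5,5.5,0,3],[0.8,-1,7.2,0,3]],
  ],
  grip_force=35,
)

```text
clock: 8.93
ee_pos: [0.6821, -0.251, 0.2315]
tool_rot: [[0.051, -0.997, -0.05], [-0.006, -0.05, 0.999], [-0.999, -0.051, -0.009]]
contact_force: [-0.8, -0.7, -2.6]
gripper_width: 0.403
```

Request:
send_rows(
  series=[
    [[-1,0,0.3,0,3],[-3,0,0.3,0,3],[-5.5,0,0.3,0,3],[-8,0,0.3,0,3],[-10,0,0.3,0,3]],
  ],
)

```text
clock: 9.55
ee_pos: [0.5804, -0.2509, 0.2342]
tool_rot: [[0.051, -0.997, -0.05], [-0.006, -0.05, 0.999], [-0.999, -0.05, -0.009]]
contact_force: [0.4, 0.7, -2.0]
gripper_width: 0.399
```

```bash
python3 - <<'E'
from h import *
c=shot('wrist','w8.png');s=shot('side','s8.png');st=robot.state();print(st['clock'],st['ee_pos'],st['contact_force'],st['gripper_width'],st['tool_rot'])
E
```

```text
9.65 [ 0.58022082 -0.25105339  0.23482524] [-0.27181036 -0.05097721 -2.5997222 ] 0.3989704850957433 [[ 0.05120561 -0.99747679 -0.04917357]
 [-0.00647152 -0.04956854  0.99874976]
 [-0.99866716 -0.05082336 -0.00899338]]
```

View pics/w8.png

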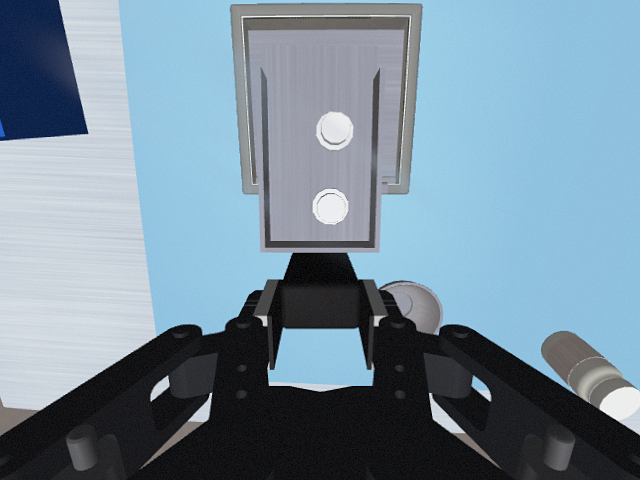

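View pics/s8.png

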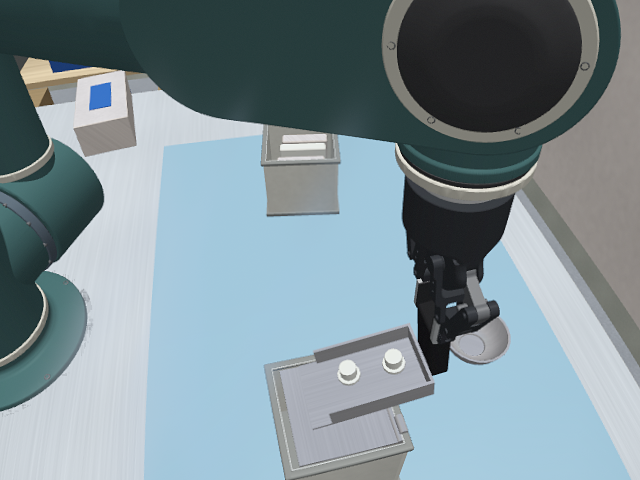

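Request:
send_rows(
  series=[
    [[-1,0,-0.5,0,3],[-2.1,-0.1,-1.5,0,3],[-2.1,-0.1,-3,0,3],[-2.1,-0.1,-4,0,3],[-2.1,-0.1,-4.8,0,3]],
  ],
)

```text
clock: 10.28
ee_pos: [0.5593, -0.2519, 0.1857]
tool_rot: [[0.05, -0.998, -0.049], [-0.006, -0.05, 0.999], [-0.999, -0.05, -0.009]]
contact_force: [0.2, -0.0, -0.7]
gripper_width: 0.403
```

```bash
python3 - <<'E'
from h import *
c=shot('wrist','w9.png');s=shot('side','s9.png');st=robot.state();print(st['clock'],st['ee_pos'],st['contact_force'],st['gripper_width'],st['tool_rot'][:,0])
a=c['pixels'][0:300,160:480,::-1];b=cv2.resize(s['pixels'][300:480,250:450,::-1],None,fx=2,fy=2)[:350]
cv2.imwrite('pics/m9.png',np.hstack([cv2.resize(a,(370,350)),b]))
E
```

```text
10.375 [ 0.55911375 -0.25187771  0.18552669] [ 0.04729178 -0.10701113 -0.76359474] 0.3990570460082896 [ 0.0497976  -0.0057661  -0.99874269]
```

View pics/m9.png

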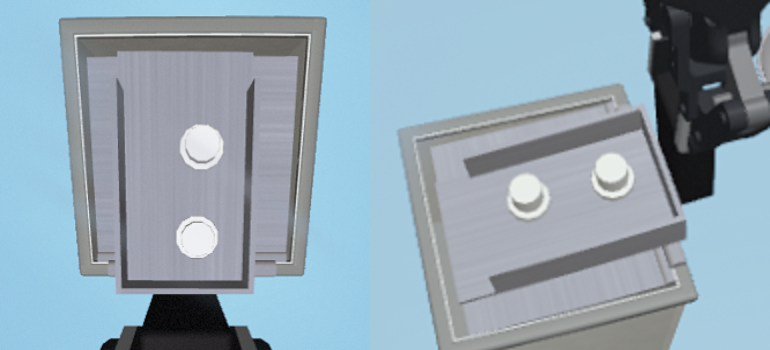

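Request:
send_rows(
  series=[
    [[-1,0.3,0,0,3],[-1.3,0.3,0.4,0,3],[-1.7,0.3,0.8,0,3],[-2.1,0.3,1.2,0,3]],
  ],
  grip_force=20,
)

```text
clock: 10.88
ee_pos: [0.5381, -0.2489, 0.1983]
tool_rot: [[0.051, -0.997, -0.049], [-0.006, -0.05, 0.999], [-0.999, -0.051, -0.009]]
contact_force: [4.5, -2.6, -0.8]
gripper_width: 0.401
```

```bash
cat > look.py <<'E'
import sys
from h import *
k=sys.argv[1]
c=shot('wrist',f'w{k}.png');s=shot('side',f's{k}.png');st=robot.state();print(st['clock'],np.round(st['ee_pos'],4),np.round(st['contact_force'],1),round(st['gripper_width'],3),np.round(st['tool_rot'][:,0],3))
a=c['pixels'][0:300,160:480,::-1];b=cv2.resize(s['pixels'][300:480,250:450,::-1],None,fx=2,fy=2)[:350]
cv2.imwrite(f'pics/m{k}.png',np.hstack([cv2.resize(a,(370,350)),b]))
E
python3 look.py 10
```

```text
10.975 [ 0.538  -0.249   0.1984] [ 5.7 -0.8 -0. ] 0.396 [ 0.051 -0.006 -0.999]
```

View pics/m10.png

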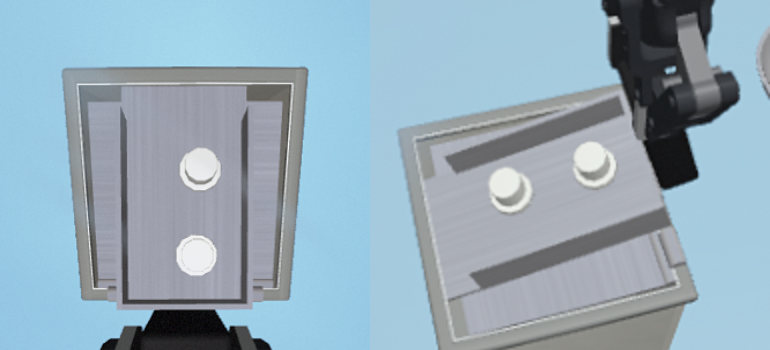

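Request:
send_rows(
  series=[
    [[0,0,-0.8,0,3],[-0.7,0,-0.7,0,3],[-1.4,0,-0.5,0,3],[-2,0,-0.5,0,3],[-2.5,0,-0.5,0,3]],
  ],
  grip_force=22,
)

```text
clock: 11.6
ee_pos: [0.5134, -0.2491, 0.194]
tool_rot: [[0.053, -0.997, -0.049], [-0.007, -0.05, 0.999], [-0.999, -0.052, -0.009]]
contact_force: [6.4, 1.5, 3.7]
gripper_width: 0.404
```

```bash
python3 look.py 11
```

```text
11.7 [ 0.5131 -0.249   0.1939] [5.3 1.  1.4] 0.402 [ 0.052 -0.006 -0.999]
```

View pics/m11.png

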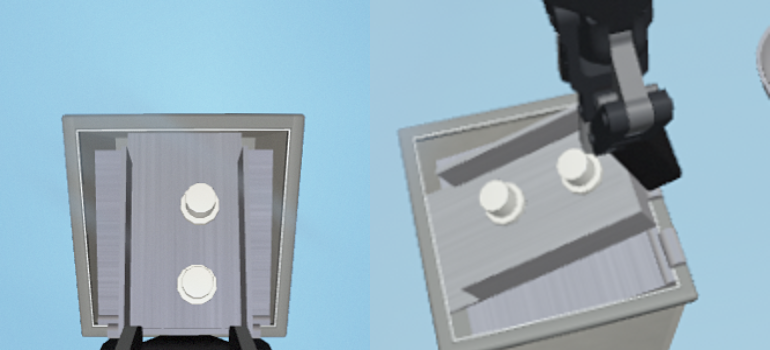

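Request:
send_rows(
  series=[
    [[-0.3,0,-0.6,0,3],[-0.8,0,-0.9,0,3],[-1.4,0,-1.1,0,3],[-2,0,-1.2,0,3],[-2.4,0,-1.3,0,3]],
  ],
  grip_force=22,
)

```text
clock: 12.32
ee_pos: [0.489, -0.249, 0.1811]
tool_rot: [[0.053, -0.997, -0.049], [-0.007, -0.049, 0.999], [-0.999, -0.052, -0.009]]
contact_force: [3.2, -1.9, 1.2]
gripper_width: 0.395
```

```bash
python3 look.py 12
```

```text
12.425 [ 0.4888 -0.249   0.1808] [ 3.9 -0.1 -0. ] 0.403 [ 0.052 -0.007 -0.999]
```

View pics/m12.png

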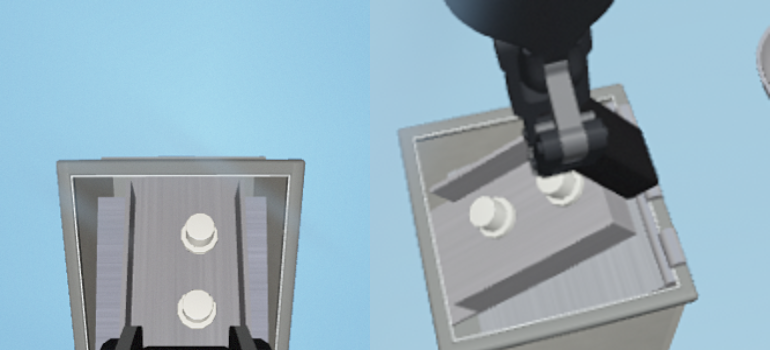

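Request:
send_rows(
  series=[
    [[-0.3,0,-0.6,0,3],[-0.8,0,-1.1,0,3],[-1.4,0,-1.5,0,3],[-2,0,-1.8,0,3],[-2,0,-1.8,0,3]],
  ],
  grip_force=22,
)

```text
clock: 13.05
ee_pos: [0.4681, -0.249, 0.1622]
tool_rot: [[0.051, -0.998, -0.049], [-0.006, -0.049, 0.999], [-0.999, -0.05, -0.009]]
contact_force: [2.8, -0.8, -4.1]
gripper_width: 0.399
```

```bash
python3 look.py 13
```

```text
13.15 [ 0.4685 -0.249   0.1624] [ 2.2 -0.2 -3.7] 0.4 [ 0.051 -0.006 -0.999]
```

View pics/m13.png

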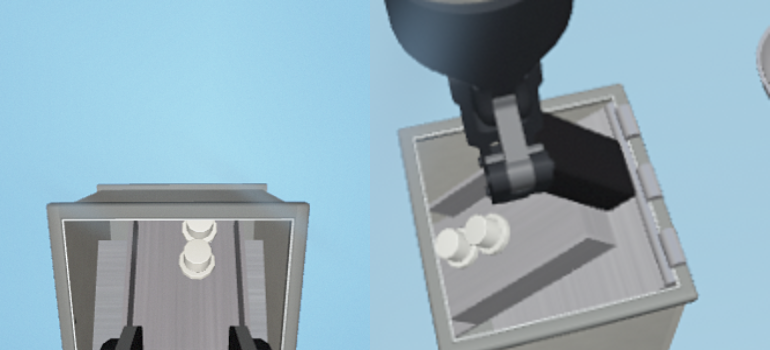

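Request:
send_rows(
  series=[
    [[0.5,0,0.6,0,3],[1.5,0,1.2,0,3],[2.5,0,1.5,0,3],[3.5,0,1.5,0,3],[3.5,0,1.5,0,3]],
  ],
  grip_force=40,
)

```text
clock: 13.78
ee_pos: [0.5041, -0.2489, 0.177]
tool_rot: [[0.05, -0.998, -0.049], [-0.006, -0.05, 0.999], [-0.999, -0.05, -0.008]]
contact_force: [0.0, -0.6, -0.6]
gripper_width: 0.401
```

```bash
python3 look.py 14
```

```text
13.875 [ 0.5035 -0.2489  0.1771] [ 0.  -0.1 -1.2] 0.405 [ 0.051 -0.006 -0.999]
```

View pics/m14.png

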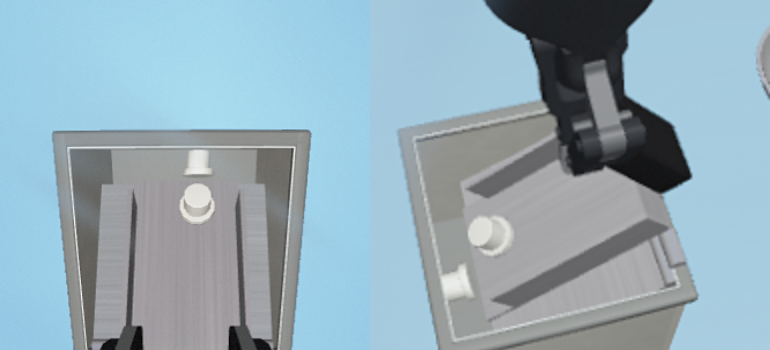

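Request:
send_rows(
  series=[
    [[0,0,0,0,3],[0,0,0,0,3],[0,0,0,0,3]],
  ],
)

```text
clock: 14.25
ee_pos: [0.5035, -0.249, 0.1773]
tool_rot: [[0.051, -0.998, -0.049], [-0.006, -0.049, 0.999], [-0.999, -0.051, -0.009]]
contact_force: [0.4, -0.6, 0.2]
gripper_width: 0.398
```

```bash
python3 look.py 15
```

```text
14.35 [ 0.5035 -0.249   0.1773] [ 0.3  0.3 -0.6] 0.399 [ 0.051 -0.006 -0.999]
```

View pics/m15.png

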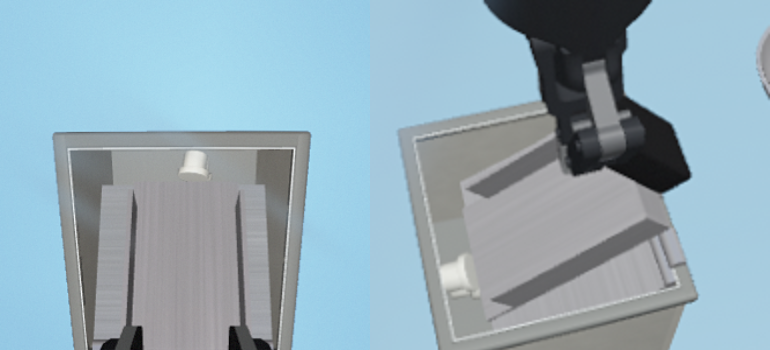

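```bash
python3 - <<'E'
from h import *
c=viewer.capture('wrist');s=viewer.capture('side')
a=c['pixels'][110:190,210:440,::-1];b=s['pixels'][370:480,260:340,::-1]
cv2.imwrite('pics/m16.png',np.vstack([cv2.resize(a,(690,240),interpolation=cv2.INTER_CUBIC)]))
cv2.imwrite('pics/m16b.png',cv2.resize(b,None,fx=5,fy=5,interpolation=cv2.INTER_CUBIC))
for n in ('wrist','side'):
  print(n,[(np.round(np.array(d['location'])*[640,480]),round(d['p'],2)) for d in viewer.search_frame('cap_a',n)])
o,d=ray(s,(341-70,430));
E
```

```text
wrist [(array([325., 142.]), 0.69)]
side [(array([294., 437.]), 0.6)]
```

View pics/m16.png

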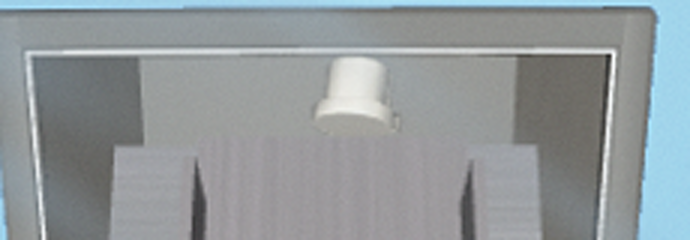

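View pics/m16b.png

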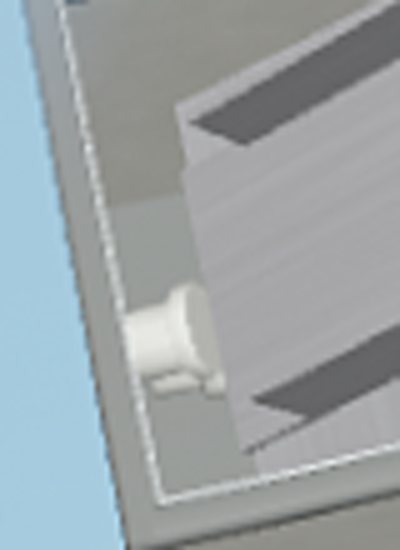

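Request:
send_rows(
  series=[
    [[0.2,0,0.8,0,3],[0.6,0,2,0,3],[1.2,0,3.5,0,3],[2,0,5,0,3],[3,0,7,0,3]],
  ],
)

```text
clock: 15.18
ee_pos: [0.5342, -0.2489, 0.2483]
tool_rot: [[0.051, -0.998, -0.049], [-0.006, -0.049, 0.999], [-0.999, -0.051, -0.009]]
contact_force: [0.5, 0.5, -1.3]
gripper_width: 0.396
```

```bash
python3 look.py 17
```

```text
15.275 [ 0.5351 -0.2492  0.2499] [ 0.  -0.3 -1.5] 0.4 [ 0.054 -0.008 -0.999]
```

View pics/m17.png

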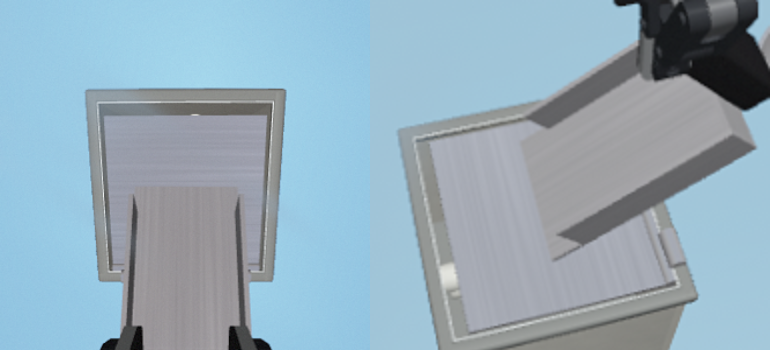

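Request:
send_rows(
  series=[
    [[0.5,0,2,0,3],[0.5,0,5,0,3],[2,5,5,0,3],[2,10,5,0,3],[2,15,5,0,3]],
  ],
)

```text
clock: 15.9
ee_pos: [0.5549, -0.0977, 0.2993]
tool_rot: [[0.053, -0.997, -0.049], [-0.007, -0.049, 0.999], [-0.999, -0.053, -0.01]]
contact_force: [0.8, -0.1, -2.6]
gripper_width: 0.4
```

Request:
send_rows(
  series=[
    [[0,4,0,0,3],[0,8,-1,0,3],[0,11,-4,0,3],[0,12,-7,0,3],[0,12,-10,0,3]],
  ],
)

```text
clock: 16.52
ee_pos: [0.5547, 0.0232, 0.1979]
tool_rot: [[0.053, -0.997, -0.05], [-0.007, -0.051, 0.999], [-0.999, -0.053, -0.01]]
contact_force: [-0.0, -0.1, -1.5]
gripper_width: 0.399
```

```bash
sed -i 's/300:480,250:450/180:480,220:420/; s/fx=2,fy=2)\[:350\]/fx=1.1667,fy=1.1667)[:350]/' look.py; python3 look.py 18
```

```text
16.625 [0.5536 0.0226 0.1956] [-0.2 -0.5 -1.2] 0.4 [ 0.048 -0.007 -0.999]
```

View pics/s18.png

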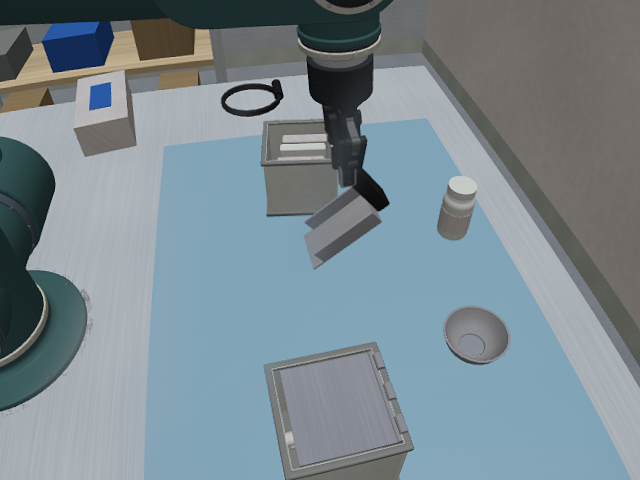

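View pics/w18.png

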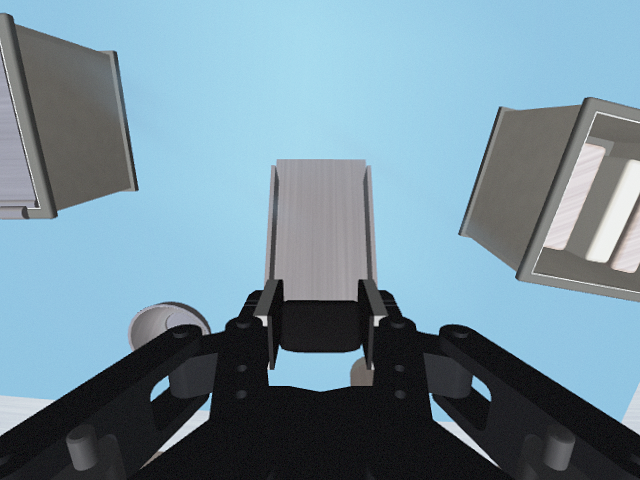

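Request:
send_rows(
  series=[
    [[0,0,-3,0,3],[0,0,-5.5,0,3],[0.2,0,-6.4,0,3],[1,0,-7,0,3],[2,0,-7.6,0,3]],
  ],
  grip_force=20,
)

```text
clock: 17.25
ee_pos: [0.5748, 0.0225, 0.1206]
tool_rot: [[0.05, -0.998, -0.049], [-0.007, -0.05, 0.999], [-0.999, -0.05, -0.01]]
contact_force: [-0.1, -0.4, -2.9]
gripper_width: 0.399
```

```bash
python3 look.py 19; python3 - <<'E'
import cv2
s=cv2.imread('pics/s19.png');cv2.imwrite('pics/z19.png',cv2.resize(s[330:480,250:425],None,fx=4,fy=4))
E
```

```text
17.35 [0.5746 0.0225 0.1194] [-0.4  0.2 -2.9] 0.398 [ 0.048 -0.007 -0.999]
```

View pics/m19.png

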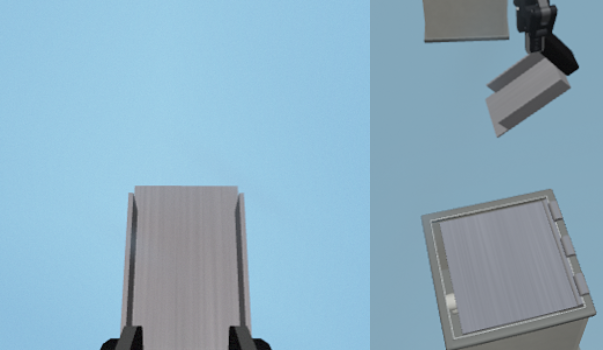

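View pics/z19.png

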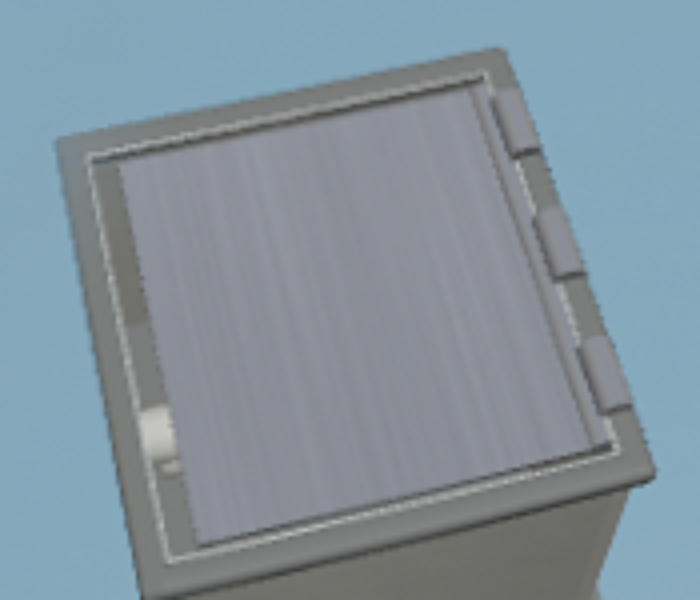

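Request:
send_rows(
  series=[
    [[1,0,-0.6,0,3],[2,0,-1.2,0,3],[3.2,0,-2,0,3],[4.4,0,-2.9,0,3],[5.5,0,-3.8,0,3]],
  ],
)

```text
clock: 17.98
ee_pos: [0.6323, 0.0227, 0.0833]
tool_rot: [[0.053, -0.997, -0.05], [-0.007, -0.05, 0.999], [-0.999, -0.053, -0.01]]
contact_force: [6.0, 2.1, 9.5]
gripper_width: 0.403
```

```bash
python3 look.py 20
```

```text
18.075 [0.6321 0.0226 0.0821] [6.  0.9 7.5] 0.397 [ 0.052 -0.007 -0.999]
```

View pics/m20.png

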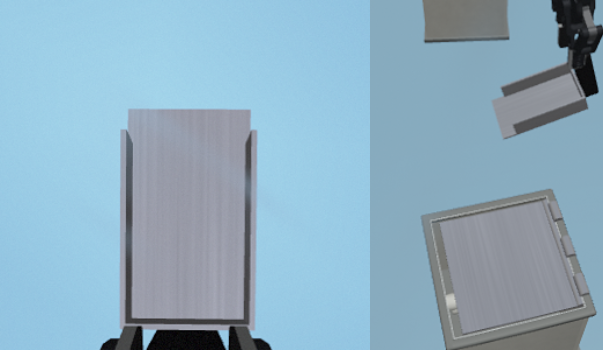

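Request:
send_rows(
  series=[
    [[0.6,0,-0.7,0,3],[1.2,0,-1.4,0,3],[1.8,0,-2.1,0,3],[2.2,0,-2.7,0,3],[2.5,0,-3.2,0,3]],
  ],
)

```text
clock: 18.7
ee_pos: [0.6577, 0.0226, 0.0498]
tool_rot: [[0.052, -0.997, -0.05], [-0.007, -0.05, 0.999], [-0.999, -0.052, -0.01]]
contact_force: [4.1, 0.5, 4.5]
gripper_width: 0.4
```

```bash
python3 look.py 21
```

```text
18.8 [0.6573 0.0225 0.0495] [2.9 0.1 3.6] 0.398 [ 0.051 -0.007 -0.999]
```

View pics/m21.png

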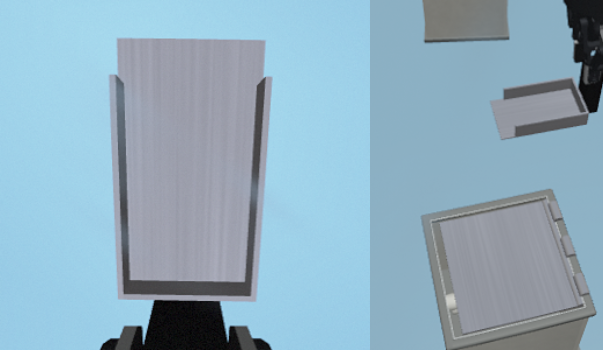

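Request:
send_rows(
  series=[
    [[0.2,0,-0.5,0,3],[0.3,0,-1,0,3],[0.3,0,-1,0,3]],
  ],
)

```text
clock: 19.18
ee_pos: [0.6628, 0.023, 0.0456]
tool_rot: [[0.059, -0.997, -0.05], [-0.006, -0.05, 0.999], [-0.998, -0.058, -0.009]]
contact_force: [-10.8, 4.1, 47.4]
gripper_width: 0.402
```

```bash
python3 look.py 22
```

```text
19.275 [0.6627 0.023  0.0455] [-11.6   4.7  47.4] 0.395 [ 0.059 -0.006 -0.998]
```

View pics/m22.png

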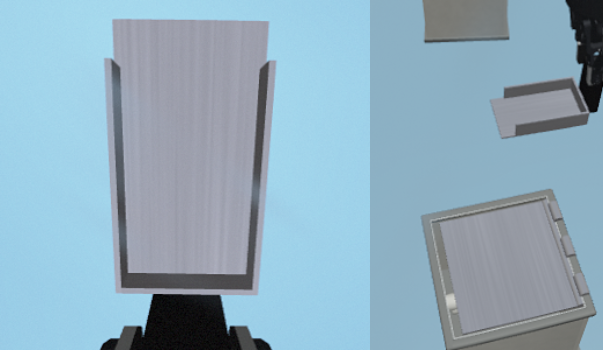

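Request:
send_rows(
  series=[
    [[0,0,0.4,0,3],[0,0,0.4,0,5],[0,0,0.4,0,8],[0,0,0.4,0,8],[0,0,0.4,0,8]],
  ],
)

```text
clock: 19.9
ee_pos: [0.6625, 0.023, 0.0491]
tool_rot: [[0.058, -0.997, -0.05], [-0.006, -0.05, 0.999], [-0.998, -0.057, -0.009]]
contact_force: [0.5, 0.0, -0.0]
gripper_width: 0.933
```

Request:
send_rows(
  series=[
    [[0,0,2,0,8],[0,0,6,0,8],[0,0,11,0,8],[0,0,15,0,8],[0,0,15,0,8]],
  ],
)

```text
clock: 20.52
ee_pos: [0.6637, 0.023, 0.2047]
tool_rot: [[0.065, -0.997, -0.05], [-0.006, -0.05, 0.999], [-0.998, -0.064, -0.01]]
contact_force: [0.6, -0.3, -0.5]
gripper_width: 0.937
```

```bash
python3 look.py 23; python3 - <<'E'
from h import *
c=shot('scene','c23.png')
for n in ('side','scene','wrist'):
  print(n,[(np.round(np.array(d['location'])*[640,480]),round(d['p'],2)) for d in viewer.search_frame('cap_a',n)])
st=robot.state()
s=viewer.capture('side')
for z in (.01,.04,.07,.1):
  p=atz(s,(289,438),z)-[.4875,-.2535,0]; print(z,p)
E
```

```text
20.625 [0.6626 0.023  0.2001] [0.4 0.2 0.2] 0.936 [ 0.059 -0.006 -0.998]
side [(array([288., 437.]), 0.54)]
scene []
wrist []
0.01 [-0.05543515  0.01759325  0.01      ]
0.04 [-0.05541622  0.0055251   0.04      ]
0.07 [-0.05539729 -0.00654305  0.07      ]
0.1 [-0.05537835 -0.0186112   0.1       ]
```

View pics/s23.png

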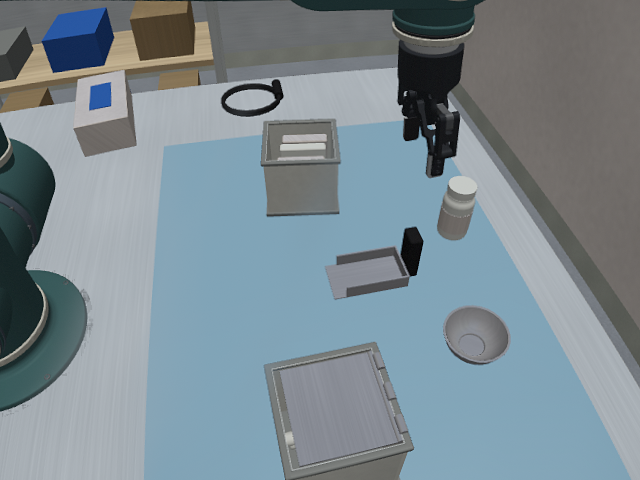

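View pics/c23.png

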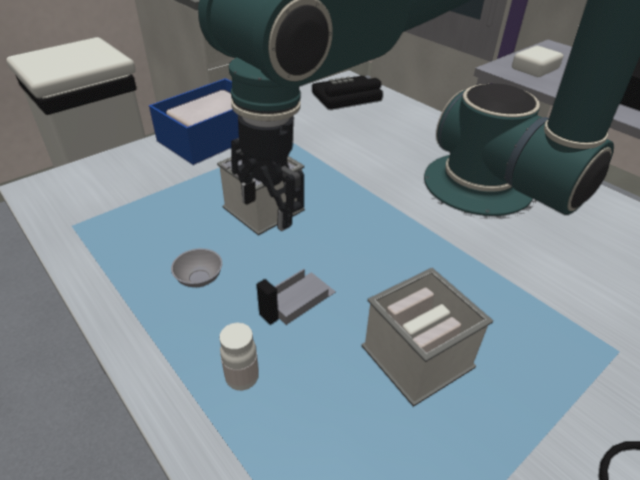

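```bash
python3 - <<'E'
from h import *
c=viewer.capture('wrist');st=robot.state();s=viewer.capture('side')
T=np.eye(4);T[:3,:3]=st['tool_rot'];T[:3,3]=st['ee_pos']
CT=c['extrinsics']@T
def R(x):return x
R1=np.array([[0.051,-0.998,-0.049],[-0.006,-0.049,0.999],[-0.999,-0.051,-0.009]]);u,_,v=np.linalg.svd(R1)
T1=np.eye(4);T1[:3,:3]=u@v;T1[:3,3]=[.5035,-.249,.1773]
c1=dict(c);c1['extrinsics']=CT@np.linalg.inv(T1)
# check: bin rim front corners in w15 : proj
print(proj(c1,pose([.4875,-.2535,.0495],np.array([[-60,-60,125],[-60,60,125]])/1e3)))
for a,b in (((328,143),(295,436)),((325,142),(294,437))):
    o1,d1=ray(c1,a);o2,d2=ray(s,b)
    A=np.c_[d1,-d2];t=np.linalg.lstsq(A,o2-o1,rcond=None)[0];p=o1+d1*t[0];q=o2+d2*t[1];print(p,q,(p+q)/2-[.4875,-.2535,0])
E
```

```text
[[216.82007449 129.20727238]
 [411.39193739 128.95128165]]
[ 0.43881892 -0.24597813  0.03795256] [ 0.43977401 -0.24591812  0.03798858] [-0.04820354  0.00755188  0.03797057]
[ 0.43796215 -0.2486663   0.04211129] [ 0.43832176 -0.2486441   0.0421238 ] [-0.04935805  0.0048448   0.04211754]
```

```bash
python3 -c "
from h import *
st=robot.state();print(st['clock'],st['contact_force']);print(order.hand_in())"
```

```text
20.975 [ 0.03430336 -0.41169224  0.00077118]
the job is handed in; nothing more can be done
None
```

I emptied both caps into the flap bin, set the tray down upright on the worktop and handed the job in at 21.0 s of the 64 s allowed. `order.hand_in()` gave no verdict.

**How it was done:** The moves allow no tilting of the tool. So I gripped the handle across its 36 mm width instead of the suggested 22 mm, and let the tray pivot in the fingers under a light grip.
- I pre-tilted the tray to about 11° by pushing its lip against the bin's rear wall.
- The lip then pushed the flap down, and I tipped the tray to about 47° against the inside of the front wall.
- Drawing the lip back let both caps drop while the tray still held the flap open, at about 0.7 rad by geometry.
- I flattened the tray again by pressing its lip on the worktop, then released it.

**Last checks:**
- **Caps:** The upper cap lies on the other one, at about x −48 mm, y +5 to +8 mm and z about 40 mm in the bin frame. This was measured just after they dropped; it shows in the same place in the side view since. Only part of the lower cap was visible beneath it, so I did not measure it on its own.
- **Flap:** It looks the same as in the first picture, so shut.
- **Tray:** It stands flat and still on the worktop.
- **Robot:** The gripper is clear, with forces near 0 N.

**Not checked directly:** The flap angle and the tray-to-bin contact force cannot be read out. I inferred both from geometry and the wrist force. Pushing against the bin and pressing the tray flat gave brief wrist forces of up to about 51 N, within the 120 N limit. The tool ended about 3.5° off vertical.

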